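Unload the cooling block and wipe down its deck

ROBOT

A 6-joint arm with a two-finger parallel gripper is mounted at the origin on the work surface; the furniture and walls round the work are solid. World frame = base frame: x ahead of the robot, y to its left, z up, the work surface at z = 0. Lengths are in m, angles in rad, forces in N, time in s.
With the tool pointing down it reaches from about 0.275 to 0.825 m from the base axis. Payload 4.9 kg.
Tool frame: the origin (TCP) lies midway between the tips of the shut fingers; the grasp point (between the pads) lies 19 mm behind it (bot.grip_depth is the distance from the TCP to the grasp point, in m); y points along the fingers, x is the direction in which the jaws open and shut, and the axes are right-handed (so a half turn about y gives the same grasp; the last joint's range is limited). The gripper opens to 85 mm and grips with 20 to 120 N. Pads are 22 mm wide; open, the fingers measure 114 mm over their backs; the gripper's body (76 mm by 85 mm) begins 54 mm behind the grasp point. The pads swing forward as they close: fully open they stand 13 mm farther back than shut.
Start: joints at [-1.411, 0.326, -0.193, 1.052, 0, 1.437], TCP at [0.159, -0.526, 0.231] pointing down, gripper open.
Joint ranges: [-2.65, 2.65], [-0.97, 1.79], [-1.3, 1.35], [-1.93, 2.1], [-1.47, 1.37], [-3.14, 3.14]. Speed limits (rad/s): [2.57, 2.57, 3.14, 3.14, 3.14, 3.14].

INTERFACE

Orientations are given as a unit quaternion [w, x, y, z].
In Python, from cell import bot gives the robot as it stands. Calls block until the motion is done:
- bot.move_pose(position, orientation): joint-space move of the TCP to a pose.
- bot.move_linear(position, speed=0.15, rotation=None, until_force=None): straight line of the TCP; rotation=None keeps the orientation; speed is the mean speed in m/s. With until_force (N) it stops when the force on the tool has changed by that much, and returns True; else False.
- bot.goto_joints(angles): joint-space move.
- bot.set_gripper(opening, grasp_force=None): opening from 0.0 (shut) to 1.0 (fully open); grasp_force is the grip in N (None keeps the last); returns when the fingers have stopped.
- bot.wait(seconds).
- bot.solve_ik(position, orientation): joint angles nearest the present ones, or None.
- bot.camera(name): name is "scene" or "side" or "wrist"; returns the picture (400x640x3 uint8, red, green, blue); there is no depth.
- bot.calibration(name): a dict with "mtx" (3x3 intrinsics, pixels), "k1" (the pictures are not rectified: a ray, as slopes to the right and down, at radius r is drawn at 1 + k1 r^2 times it, then the intrinsics apply), "extrinsics" (4x4, takes a point from world to camera coordinates); the wrist camera has in their place "hand_eye" (4x4, takes a point from camera to tool coordinates, whose origin is the TCP and whose axes are the tool frame's). Camera axes: x right, y down, z forward; pixel columns grow to the right and rows downward; lengths in m; the calibration is good to about 2 mm. A picture is of the moment at which its call begins: read the wrist's pose just before it. calibration takes no time and is no camera call.
A pose or a line that the arm cannot do raises bot.PlanningError and nothing moves.
- bot.close_job(): hands the job in, once; it reports no verdict.
Trained networks look in the newest picture that a camera, given by its name, has taken for a name from the list of things; names that differ only in an ending like _2 or _b are one class to them, and where a whole thing is asked for, a point or a joint stands for the part that bears it (a point fixed in the world has none). Each returns a list of dicts, best first, with "confidence" (0 to 1); they miss things now and then, are a little off and sometimes report something else, mostly with a low value. They report only what shows in the picture. A call takes as long as a camera call. They do not tell look-alikes from the thing itself.
- bot.search_frame(camera, thing): "bbox" ([left, top, width, height] in pixels, round what is visible of it).
Readings, each from a call of its own:
- bot.read_clock(): time.
- bot.read_joint_positions(): joint angles.
- bot.read_joint_vel(): joint speeds.
- bot.read_joint_efforts(): joint torques, N m.
- bot.read_position(): TCP position.
- bot.read_tool_rot(): TCP orientation.
- bot.read_ft_force(): force on the tool from outside, world axes, zero at the start.
- bot.read_moment(): the same for the moment, N m.
- bot.read_gripper_width(): opening from 0.0 (shut) to 1.0 (fully open).
Only numpy, scipy, OpenCV 4.12 (cv2) and the standard library are available. Lean on these libraries where they do the work, as an engineer would, in place of code of your own. Each camera call takes 0.05 s, during which the arm holds its last target. There are 200 camera calls.

TASK

Empty the cooling station: first lift every test bar straight up out of its deep well and put it in the grey bin. Then take the scraper block and, with the scraper and not with the fingers, wipe all the loose chips off the deck over its open edge into the chip pan, and put the scraper back on its rubber pad.

Things in the scene. Friction and masses are not known exactly. Their poses are not given: they have to be found in the camera images.
- cooler: The cooling station, one fixed piece, 200 mm along its x, 333 mm along its y; origin on the table under its middle, z up. Along its y follow a finned aluminium block with four wells (y +48 to +160 mm), a flat steel deck with the loose chips (y -80 to +48) and the chip pan (y -164 to -80). Block and deck are level, top at z 110 mm.
- wells (a point): Middle of the row of four wells, at the block's top; axes as the station's. Wells at x = -69, -23, 23, 69 mm from here, each 22 x 22 mm, floor 100 mm down. The upper 38 mm of each is widened to a finger slot, 32 mm along x and 96 mm along y, so fingers fit beside a bar only from straight above, closing along y.
- deck (a point): Middle of the deck's top surface; axes as the station's. The deck reaches 64 mm either way along y: +y is the block's side (level with it), -y the open edge above the pan. Curbs 12 mm high stand along both ends, their inner faces at x = -88 and +88 mm.
- pan (a point): Middle of the chip pan's floor, 52 mm below the deck; axes as the station's. Inside it measures 176 mm along x and 84 mm along y, and starts right under the deck's open edge. Its outer wall (-y) ends 4 mm below the deck's level, its end walls 12 mm above it.
- bin: Open grey sheet-metal bin, fixed, outside 180 x 150 x 70 mm (x, y, z), walls and floor 4 mm; origin at the centre of its underside on the table, x along its long side.
- pad: Flat black rubber pad, fixed, 160 x 110 x 8 mm, on which the scraper stands; origin at the centre of its underside on the table, x along its long side.
- scraper_c (a point): Centre of the scraper block, loose, up to 0.42 kg: a flat dark steel foot 100 x 56 x 20 mm (x, y, z), whose long sides push the chips, with an upright brown wooden grip block 60 x 26 mm on its middle, 90 mm high in all. This point is 45 mm above its underside; x along the 100 mm length (a half turn makes no difference), z up. It is bottom-heavy.
- bar_1_c (a point): Centre of a plain square dark steel test bar 20 x 20 x 110 mm, up to 0.48 kg, with a bright weld seam round its middle; z along its length. In a well it stands upright on the well's floor with this centre at z 65, and its top 10 mm above the block. May be absent.
- bar_2_c (a point): Centre of a plain square dark steel test bar 20 x 20 x 110 mm, up to 0.48 kg, with a bright weld seam round its middle; z along its length. In a well it stands upright on the well's floor with this centre at z 65, and its top 10 mm above the block. May be absent.
- bar_3_c (a point): Centre of a plain square dark steel test bar 20 x 20 x 110 mm, up to 0.48 kg, with a bright weld seam round its middle; z along its length. In a well it stands upright on the well's floor with this centre at z 65, and its top 10 mm above the block. May be absent.
- bar_4_c (a point): Centre of a plain square dark steel test bar 20 x 20 x 110 mm, up to 0.48 kg, with a bright weld seam round its middle; z along its length. In a well it stands upright on the well's floor with this centre at z 65, and its top 10 mm above the block. May be absent.
- chip_1: Loose dark chip of slag, about 16 x 12 mm and 9 to 10 mm high, origin at the centre of its underside. Lies on the deck of the cooling station. May be absent.
- chip_2: Loose dark chip of slag, about 16 x 12 mm and 9 to 10 mm high, origin at the centre of its underside. Lies on the deck of the cooling station. May be absent.
- chip_3: Loose dark chip of slag, about 16 x 12 mm and 9 to 10 mm high, origin at the centre of its underside. Lies on the deck of the cooling station. May be absent.
- chip_4: Loose dark chip of slag, about 16 x 12 mm and 9 to 10 mm high, origin at the centre of its underside. Lies on the deck of the cooling station. May be absent.
- chip_5: Loose dark chip of slag, about 16 x 12 mm and 9 to 10 mm high, origin at the centre of its underside. Lies on the deck of the cooling station. May be absent.
Not all that is in view belongs to the job. Leave any blue or purple look-alike of the part that bears scraper_c alone. Leave any turquoise look-alike of the part that bears bar_3_c alone.

How it is judged:
On the way, in this order (a step that is already met when the one before it is completed fails the run):
1. every bar that is present lies or stands in the bin (x of bar_1_c in the frame of bin between -0.086 and 0.086 m and y of bar_1_c in the frame of bin between -0.071 and 0.071 m and z of bar_1_c in the frame of bin between 0 and 0.085 m and x of bar_2_c in the frame of bin between -0.086 and 0.086 m and y of bar_2_c in the frame of bin between -0.071 and 0.071 m and z of bar_2_c in the frame of bin between 0 and 0.085 m and x of bar_3_c in the frame of bin between -0.086 and 0.086 m and y of bar_3_c in the frame of bin between -0.071 and 0.071 m and z of bar_3_c in the frame of bin between 0 and 0.085 m and x of bar_4_c in the frame of bin between -0.086 and 0.086 m and y of bar_4_c in the frame of bin between -0.071 and 0.071 m and z of bar_4_c in the frame of bin between 0 and 0.085 m), for 0.2 s.
2. the scraper is brought down on the deck (its centre over the deck, less than 70 mm above it) (x of scraper_c in the frame of cooler between -0.09 and 0.09 m and y of scraper_c in the frame of cooler between -0.09 and 0.08 m and z of scraper_c in the frame of cooler between 0.115 and 0.18 m), for 0.2 s.
3. every chip that is present is in the chip pan (x of chip_1 in the frame of cooler between -0.09 and 0.09 m and y of chip_1 in the frame of cooler between -0.166 and -0.078 m and z of chip_1 in the frame of cooler between 0.05 and 0.095 m and x of chip_2 in the frame of cooler between -0.09 and 0.09 m and y of chip_2 in the frame of cooler between -0.166 and -0.078 m and z of chip_2 in the frame of cooler between 0.05 and 0.095 m and x of chip_3 in the frame of cooler between -0.09 and 0.09 m and y of chip_3 in the frame of cooler between -0.166 and -0.078 m and z of chip_3 in the frame of cooler between 0.05 and 0.095 m and x of chip_4 in the frame of cooler between -0.09 and 0.09 m and y of chip_4 in the frame of cooler between -0.166 and -0.078 m and z of chip_4 in the frame of cooler between 0.05 and 0.095 m and x of chip_5 in the frame of cooler between -0.09 and 0.09 m and y of chip_5 in the frame of cooler between -0.166 and -0.078 m and z of chip_5 in the frame of cooler between 0.05 and 0.095 m), for 0.2 s.
At the end, for the whole second after the job is handed in: Every bar present is in the bin (centre inside the walls, at most 85 mm above its underside), every chip present is in the chip pan on or near its floor, and the scraper rests on its pad in any attitude, its centre over the pad (within 75 mm of its middle along its long side, 50 mm across) (all of step 1 and all of step 3 and x of scraper_c in the frame of pad between -0.075 and 0.075 m and y of scraper_c in the frame of pad between -0.05 and 0.05 m and z of scraper_c in the frame of pad between 0.015 and 0.075 m); the robot touches nothing.
It fails at once if the fingers touch a chip (chips are moved with the scraper only) (contact force between the fingers and chip_1 above 1 N or contact force between the fingers and chip_2 above 1 N or contact force between the fingers and chip_3 above 1 N or contact force between the fingers and chip_4 above 1 N or contact force between the fingers and chip_5 above 1 N).
Of bar_1, bar_2, bar_3, bar_4 only 3 to 4 are there at a start; the rules pass over those that are not, and their reading is None.
Of chip_1, chip_2, chip_3, chip_4, chip_5 only 3 to 5 are there at a start; the rules pass over those that are not, and their reading is None.
At some moment in a run one of scraper may be knocked a few centimetres aside while the robot is not near it.
Once in a run the grip may slacken for a moment while it holds something.
It also fails if it takes over 210 s, if anything falls off the work surface, if the arm or the gripper's body presses on something with over 40 N, if the wrist force passes 120 N, or if a joint passes its speed limit or range.

## Working session

There is one attempt and no reset: what is moved stays moved. The work goes in short steps, each a Python script; the robot and the scene stay as the last script left them, time stands still between calls to the robot, and variables do not carry over. Pictures are saved under pics/ and viewed, about 12 in all and at most 16, crops included, and the job is handed in when it is done.

```bash
mkdir -p pics; ls; cat > h.py <<'E'
import numpy as np, cv2
from cell import bot
from scipy.spatial.transform import Rotation as R
def save(n,im): cv2.imwrite('pics/%s.png'%n,cv2.cvtColor(im,cv2.COLOR_RGB2BGR))
def q(r): x=r.as_quat(); return [x[3],x[0],x[1],x[2]]
def rot(qq): return R.from_quat([qq[1],qq[2],qq[3],qq[0]])
def camE(name,pose=None):
    c=bot.calibration(name); K=np.array(c['mtx'])
    if name=='wrist':
        p,o=pose; T=np.eye(4); T[:3,:3]=rot(o).as_matrix(); T[:3,3]=p
        E=np.linalg.inv(T@np.array(c['hand_eye']))
    else: E=np.array(c['extrinsics'])
    return K,c['k1'],E
def proj(P,cam):
    K,k,E=cam; P=np.atleast_2d(P); c=P@E[:3,:3].T+E[:3,3]; s=c[:,:2]/c[:,2:]
    s=s*(1+k*(s**2).sum(1,keepdims=True)); return s*[K[0,0],K[1,1]]+K[:2,2]
def unproj(uv,cam,z):
    K,k,E=cam; uv=np.atleast_2d(uv).astype(float); d=(uv-K[:2,2])/[K[0,0],K[1,1]]; s=d.copy()
    for _ in range(20): s=d/(1+k*(s**2).sum(1,keepdims=True))
    r=np.c_[s,np.ones(len(s))]@E[:3,:3]; o=-E[:3,:3].T@E[:3,3]
    return o+r*((z-o[2])/r[:,2])[:,None]
def snap():
    pose=(bot.read_position(),bot.read_tool_rot()); im=bot.camera('wrist'); return im,camE('wrist',pose)
E
python3 - <<'E'
from h import *
for n in('scene','side'):
    im=bot.camera(n); save(n,im); c=camE(n); print(n,np.round(-c[2][:3,:3].T@c[2][:3,3],3),c[1])
    for t in('cooler','bin','pad','scraper_c','bar_1_c','chip_1'):
        for d in bot.search_frame(n,t): print(t,round(d['confidence'],2),np.round(d['bbox']))
print(bot.calibration('wrist'),bot.read_tool_rot(),bot.read_clock())
E
```

```text
pics
scene [-0.039 -0.718  1.124] -0.04627137799419692
cooler 0.6 [275. 148.  92.  68.]
bin 0.63 [250. 137.  21.  28.]
pad 0.86 [355. 237.  42.  41.]
scraper_c 0.83 [366. 237.  19.  30.]
scraper_c 0.72 [360. 319.  26.  38.]
scraper_c 0.64 [414. 253.  32.  34.]
side [0.542 1.084 0.73 ] 0.013911977111332172
cooler 0.66 [270. 182.  79.  92.]
bin 0.77 [299. 273.  82.  74.]
pad 0.52 [305. 178.  44.  14.]
scraper_c 0.87 [294. 142.  14.  31.]
scraper_c 0.78 [364. 146.  22.  23.]
scraper_c 0.71 [310. 164.  23.  19.]
scraper_c 0.35 [298. 222.   3.  15.]
bar_1_c 0.54 [328. 222.  11.  14.]
{'mtx': array([[331.91216878,   0.        , 316.92233955],
       [  0.        , 331.91216878, 203.47236539],
       [  0.        ,   0.        ,   1.        ]]), 'k1': 0.005813246729992812, 'hand_eye': array([[ 9.99999607e-01, -4.09267258e-04,  7.86943605e-04,
        -1.18168182e-04],
       [-8.69988393e-04, -2.79597974e-01,  9.60116772e-01,
        -1.41959032e-01],
       [-1.72916522e-04, -9.60117079e-01, -2.79598220e-01,
         6.94908391e-02],
       [ 0.00000000e+00,  0.00000000e+00,  0.00000000e+00,
         1.00000000e+00]])} [-0.56779338  0.56780541 -0.4214173   0.42144413] 0.7
```

```bash
python3 - <<'E'
import cv2
a=cv2.imread('pics/scene.png')[110:380,220:480]; cv2.imwrite('pics/a1.png',cv2.resize(a,None,fx=2.2,fy=2.2,interpolation=3))
b=cv2.imread('pics/side.png')[120:370,200:450]; cv2.imwrite('pics/b1.png',cv2.resize(b,None,fx=2.4,fy=2.4,interpolation=3))
E
```

```text
(no output)
```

View pics/a1.png

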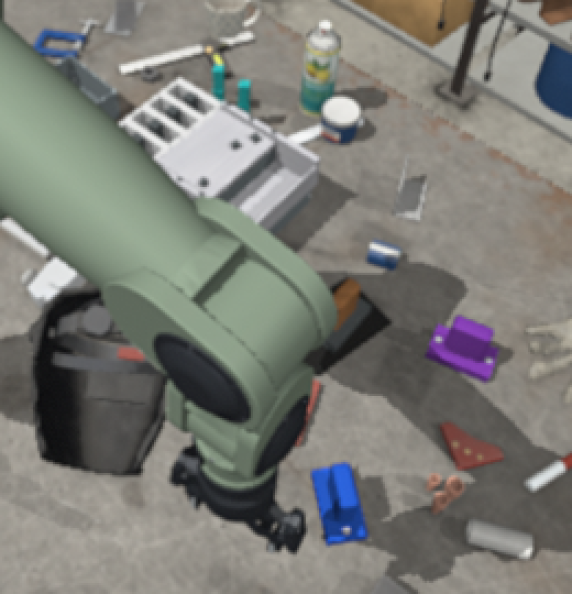

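View pics/b1.png

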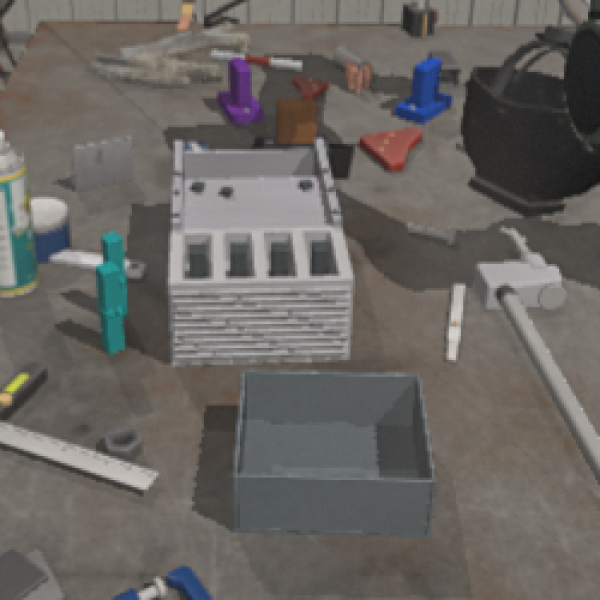

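```bash
python3 - <<'E'
from h import *
c=camE('side')
f=lambda pts,z: print(np.round(unproj(np.array(pts)/2.4+[200,120],c,z)[:,:2],3).tolist())
f([(170,283),(352,279),(174,232),(342,228),(182,155),(318,152)],.11)
f([(243,373),(424,373),(433,480),(236,473)],.07)
f([(297,145)],.04)
f([(112,350)],0)
s=camE('scene')
print(np.round(unproj(np.array([[123,123],[160,155],[182,80],[222,105],[345,300]])/2.2+[220,110],s,.11)[:,:2],3).tolist())
E
```

```text
[[0.676, 0.161], [0.48, 0.143], [0.684, 0.054], [0.488, 0.035], [0.697, -0.145], [0.516, -0.164]]
[[0.592, 0.259], [0.409, 0.25], [0.415, 0.4], [0.59, 0.399]]
[[0.544, -0.327]]
[[0.749, 0.137]]
[[0.525, 0.137], [0.522, 0.033], [0.676, 0.149], [0.684, 0.049], [0.53, -0.378]]
```

```bash
cat >> h.py <<'E'
def down(yaw):  # tool y down, tool x at angle yaw from world x
    x=np.array([np.cos(yaw),np.sin(yaw),0]); y=np.array([0,0,-1.]); return q(R.from_matrix(np.c_[x,y,np.cross(x,y)]))
E
python3 - <<'E'
from h import *
p=bot.read_position(); bot.move_linear([p[0],p[1],.38])
for n,pos,yaw in (('w_pad',[.50,-.34,.33],np.pi/2),('w_cool',[.54,.02,.33],np.pi/2+.07),('w_bin',[.45,.30,.35],np.pi/2+.07)):
    bot.move_pose(pos,down(yaw)); print(np.round(bot.read_joint_positions(),2))
    im,c=snap(); save(n,im); np.savez('pics/%s.npz'%n,K=c[0],k=c[1],E=c[2])
    for t in ('pad','scraper_c') if n=='w_pad' else ('bar_1_c','chip_1','bin'):
        for d in bot.search_frame('wrist',t): print(t,round(d['confidence'],2),np.round(d['bbox']))
print(bot.read_clock())
E
```

```text
[-0.72  0.39  0.15  1.33 -0.   -0.72]
pad 0.77 [264. 127.  89. 119.]
scraper_c 0.87 [279. 157.  46.  79.]
scraper_c 0.7 [145. 230.  83.  65.]
scraper_c 0.69 [433. 146. 205. 187.]
scraper_c 0.55 [ 83.   0. 108.  70.]
[-0.1   0.26 -0.03  1.28 -0.   -0.17]
bar_1_c 0.88 [368. 144.  27.  21.]
chip_1 0.71 [237. 155.  15.  14.]
chip_1 0.58 [242. 270.  19.  15.]
chip_1 0.46 [257. 243.  13.  14.]
bin 0.86 [474.  71. 166. 155.]
[ 0.45  0.26  0.02  1.33 -0.    0.38]
bar_1_c 0.98 [127. 200.  38.  23.]
chip_1 0.55 [ 32. 312.  18.  14.]
chip_1 0.53 [  4. 212.  15.  10.]
chip_1 0.47 [ 38. 288.  10.  12.]
bin 0.67 [278. 128. 121. 141.]
6.75
```

View pics/w_cool.png

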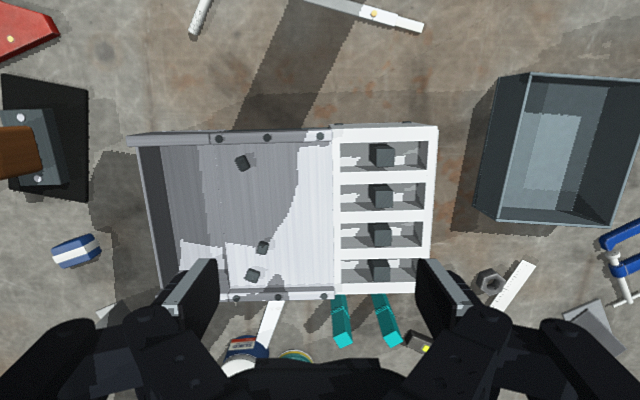

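View pics/w_pad.png

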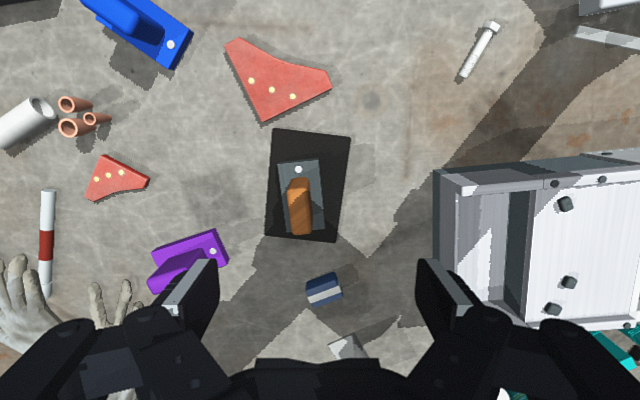

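```bash
python3 - <<'E'
import cv2
a=cv2.imread('pics/w_cool.png'); cv2.imwrite('pics/c1.png',cv2.resize(a[115:305,305:455],None,fx=4,fy=3.15,interpolation=0))
b=cv2.imread('pics/w_pad.png')[115:255,250:360]; cv2.imwrite('pics/p1.png',cv2.resize(b,None,fx=4,fy=4,interpolation=3))
E
```

```text
(no output)
```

View pics/c1.png

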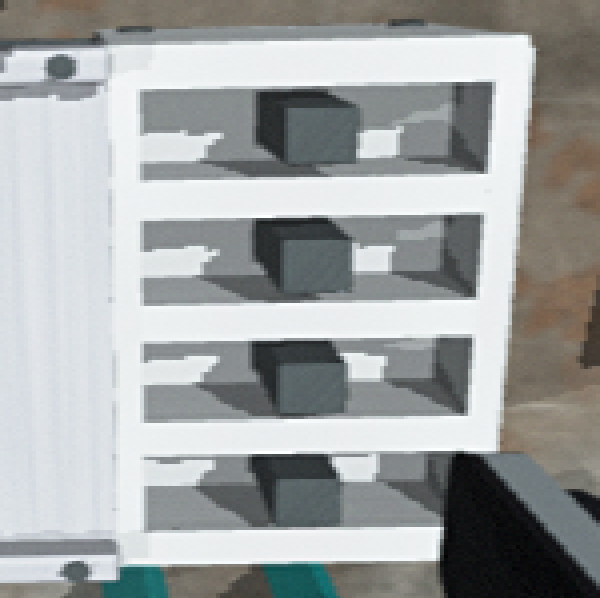

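View pics/p1.png

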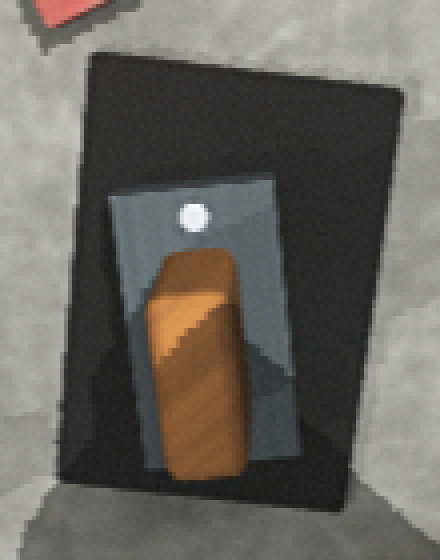

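View pics/w_bin.png

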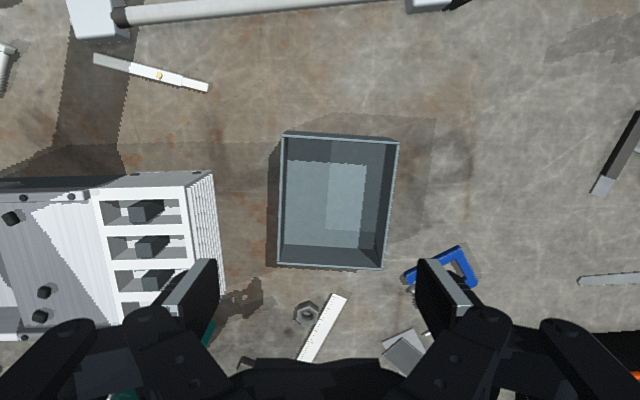

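```bash
cat > fit.py <<'E'
from h import *
from scipy.optimize import least_squares
def load(n): d=np.load('pics/%s.npz'%n); return d['K'],float(d['k']),d['E']
def fit(uv,P,cam,x0):
    def T(x): c,s=np.cos(x[2]),np.sin(x[2]); return np.c_[P[:,:2]@np.array([[c,s],[-s,c]])+x[:2],P[:,2]]
    r=least_squares(lambda x:(proj(T(x),cam)-uv).ravel(),x0); print(np.round(r.x,4),'rms px',np.sqrt((r.fun**2).mean()).round(2),np.abs(r.fun).max().round(2)); return r.x
def rect(lx,ly,z): return np.array([[-lx,-ly,z],[-lx,ly,z],[lx,ly,z],[lx,-ly,z]])
if __name__=='__main__':
    S=[4,3.15]
    sl=[[(141,90),(496,82),(490,173),(141,181)],[(141,222),(484,214),(477,298),(143,306)],[(141,344),(472,337),(467,413),(144,422)]]
    br=[[(285,106),(361,106),(357,162),(286,165)],[(280,238),(354,237),(351,291),(283,292)],[(275,363),(347,363),(343,411),(278,414)],[(273,477),(342,480),(338,524),(276,526)]]
    xs=[-.069,-.023,.023,.069]; c=load('w_cool')
    cor=lambda l:np.array(l).reshape(-1,2)/S+[305,115]
    P=np.vstack([rect(.016,.048,.11)+[x,.104,0] for x in xs[:3]]); x=fit(cor(sl),P,c,[.589,-.008,.07])
    P2=np.vstack([rect(.01,.01,.12)+[a,.104,0] for a in xs]); fit(cor(br),P2,c,x); x=fit(np.vstack([cor(sl),cor(br)]),np.vstack([P,P2]),c,x)
    print('bars');[fit(cor(b),rect(.01,.01,.12),c,[x[0],x[1]+.1,.07]) for b in br]
    co,s=np.cos(x[2]),np.sin(x[2]); A=np.array([[co,-s],[s,co]])
    ch=unproj([(242,163),(263,247),(253,275)],c,.117)[:,:2]; print('chips in cooler',np.round((ch-x[:2])@A,3).tolist())
    c=load('w_pad'); f=lambda l:np.array(l)/4.+[250,115]
    fit(f([(92,53),(404,91),(344,511),(60,481)]),rect(.08,.055,.008),c,[.54,-.33,0])
    fit(f([(108,197),(273,178),(300,457),(146,468)]),rect(.05,.028,.028),c,[.54,-.33,0])
    c=load('w_bin'); fit(np.array([(283,130),(400,141),(382,270),(277,264)]),rect(.09,.075,.07),c,[.5,.327,0])
E
python3 fit.py
```

```text
[ 0.5942 -0.0069  0.0966] rms px 0.4 1.1
[ 0.5931 -0.0074  0.0942] rms px 0.47 0.95
[ 0.5935 -0.0072  0.0949] rms px 0.53 1.02
bars
[0.515  0.0897 0.1003] rms px 0.36 0.58
[0.5601 0.094  0.1071] rms px 0.35 0.71
[0.6062 0.0981 0.1086] rms px 0.43 0.68
[0.6517 0.1027 0.0898] rms px 0.54 0.92
chips in cooler [[-0.067, -0.05], [0.031, -0.034], [0.067, -0.048]]
[ 0.5401 -0.3567 -0.1163] rms px 0.92 1.2
[ 0.5476 -0.3621  0.099 ] rms px 0.38 0.8
[ 0.5013  0.3264 -0.0069] rms px 1.06 1.48
```

```bash
cat >> h.py <<'E'
C=np.array([.5935,-.0072,.095]); BIN=np.array([.5013,.3264,-.007])
def w(F,x,y): c,s=np.cos(F[2]),np.sin(F[2]); return np.array([F[0]+c*x-s*y,F[1]+s*x+c*y])
def pick(x):
    p=w(C,x,.104); bot.set_gripper(.52,100)
    bot.move_pose([*p,.17],down(np.pi/2+C[2]))
    hit=bot.move_linear([*p,.079],.08,until_force=10)
    if hit: print('HIT',bot.read_position(),bot.read_ft_force()); return False
    bot.set_gripper(0,100); g=bot.read_gripper_width(); print('f',np.round(bot.read_ft_force(),1))
    h=bot.move_linear([*p,.13],.08,until_force=30); bot.move_linear([*p,.25],.2)
    print('grip',round(g,3),round(bot.read_gripper_width(),3),h,np.round(bot.read_ft_force(),1)); return True
def place(bx,by=0):
    p=w(BIN,bx,by); bot.move_linear([*p,.25],.3,rotation=down(np.pi/2)); print('g',round(bot.read_gripper_width(),3))
    bot.move_linear([*p,.10],.15); h=bot.move_linear([*p,.068],.03,until_force=5); print('down',h,np.round(bot.read_position(),3))
    bot.set_gripper(.5); bot.move_linear([*p,.22],.25)
E
python3 - <<'E'
from h import *
if pick(-.069): place(-.06)
im,c=snap(); save('b1_',im); print(bot.read_clock())
E
```

```text
f [-0.7  0.8  4.5]
grip 0.222 0.22 False [-0.2 -0.2 -4.4]
g 0.217
down True [0.441 0.327 0.074]
15.6083
```

View pics/b1_.png

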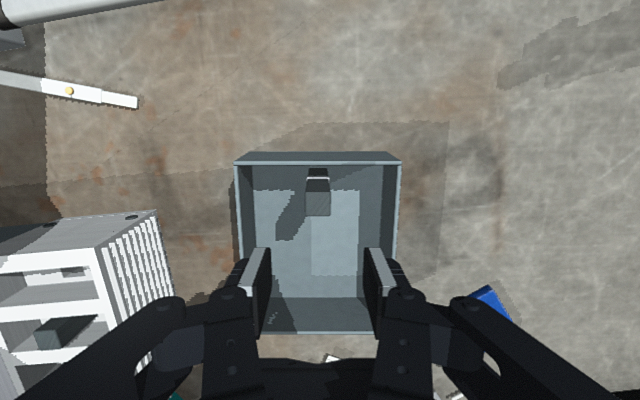

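The first bar stands in the bin at pixel (318,195) and its well is empty. I'll continue with the other three.

```bash
python3 - <<'E'
from h import *
for x,b in ((-.023,-.02),(.023,.02),(.069,.06)):
    if not pick(x) or bot.read_gripper_width()<.15: print('stop',x); break
    place(b)
    if bot.read_gripper_width()<.3: break
p=w(BIN,0,0); bot.move_pose([p[0]-.03,p[1]-.12,.36],down(np.pi/2))
im,c=snap(); save('b4_',im)
for d in bot.search_frame('wrist','bar_1_c'): print(d)
print(bot.read_clock())
E
```

```text
f [0.9 0.9 5.4]
grip 0.222 0.22 False [ 0.  -0.1 -5.2]
g 0.218
down True [0.481 0.326 0.074]
f [-0.9  0.7  3.5]
grip 0.222 0.22 False [ 0.2  0.3 -5.1]
g 0.227
down True [0.521 0.326 0.074]
f [-0.1  1.5  2.8]
grip 0.221 0.22 False [-0.   0.2 -3.9]
g 0.223
down True [0.561 0.326 0.074]
{'bbox': [391.9, 131.9, 42.8, 21.5], 'confidence': 0.58}
41.8833
```

View pics/b4_.png

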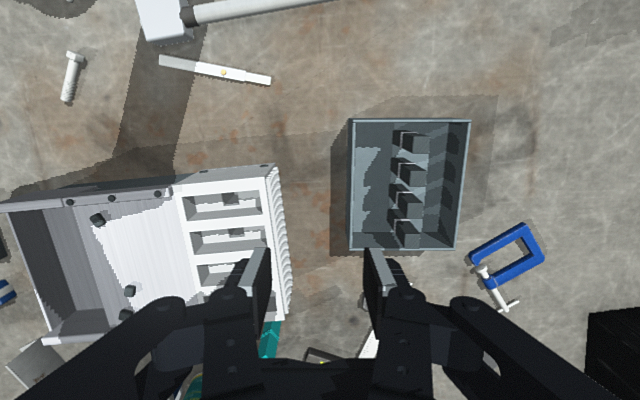

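All four bars stand in the bin, with tops at about (410,140)–(410,230). Next I'll check the scraper again from the pose used before.

```bash
python3 - <<'E'
from h import *
bot.move_pose([.50,-.36,.26],down(np.pi/2)); bot.wait(.2)
im,c=snap(); n='w_pad2'; save(n,im); np.savez('pics/%s.npz'%n,K=c[0],k=c[1],E=c[2])
for d in bot.search_frame('wrist','scraper_c'): print(round(d['confidence'],2),np.round(d['bbox']))
x=w(np.array([.5476,-.3621,.099]),0,0); u=proj([[*x,.06]],c)[0]; print(u)
l,t=int(u[0])-80,int(u[1])-90; print(l,t); save('p2',cv2.resize(im[t:t+180,l:l+160],None,fx=3.3,fy=3.3,interpolation=2)); print(bot.read_clock())
E
```

```text
0.9 [ 72.   0. 115.  63.]
0.88 [133. 248.  94.  64.]
0.82 [320. 194.  49.  98.]
[314.86290801 220.85399223]
234 130
44.25
```

View pics/p2.png

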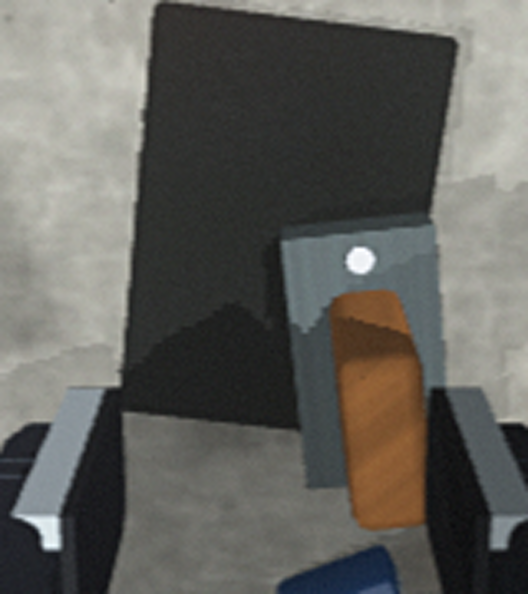

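The scraper (centre near pixel 345,240) has been knocked toward the pad's +x/+y corner and now overhangs the pad edge. I'll look again from a position where the fingers don't hide it.

```bash
python3 - <<'E'
from h import *
bot.move_pose([.52,-.31,.38],down(np.pi/2)); bot.wait(.1)
im,c=snap(); n='w_pad3'; save(n,im); np.savez('pics/%s.npz'%n,K=c[0],k=c[1],E=c[2])
for d in bot.search_frame('wrist','scraper_c'): print(round(d['confidence'],2),np.round(d['bbox']))
u=proj([[.57,-.34,.03]],c)[0]; l,t=int(u[0])-60,int(u[1])-65; print(l,t); save('p3',cv2.resize(im[t:t+130,l:l+120],None,fx=4.5,fy=4.5,interpolation=2))
E
```

```text
0.82 [288. 166.  38.  68.]
0.78 [138. 207.  77.  56.]
0.71 [87.  0. 95. 57.]
237 126
```

View pics/p3.png

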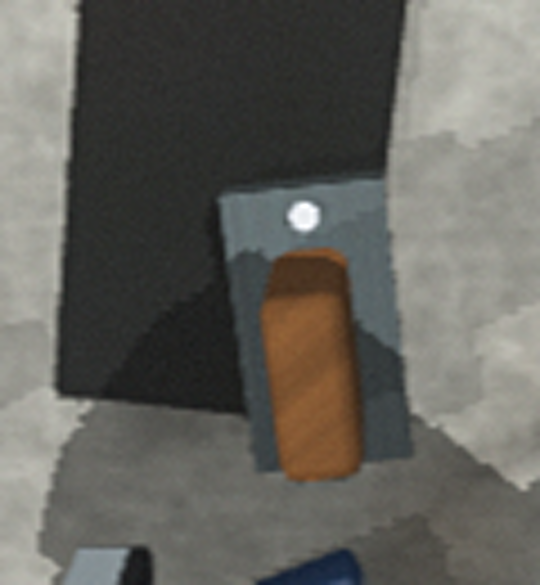

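```bash
python3 - <<'E'
from fit import *
c=load('w_pad3'); uv=np.array([(218,193),(384,177),(412,456),(258,471)])/4.5+[237,126]
for z in(.02,.028): fit(uv,rect(.05,.028,z),c,[.57,-.34,.1])
x=fit(uv,rect(.05,.028,.028),c,[.57,-.34,.1])
def f(p):
    P=R.from_euler('ZYX',[x[2]+p[2],p[3],0]).apply(rect(.05,.028,.02))+[p[0],p[1],p[4]]; return (proj(P,c)-uv).ravel()
r=least_squares(f,[x[0],x[1],0,0,.008]); print(np.round(r.x,4),np.round(r.fun,2))
pd=np.array([.5401,-.3567,-.1163]); k,s=np.cos(pd[2]),np.sin(pd[2]); print('in pad',np.round((x[:2]-pd[:2])@np.array([[k,-s],[s,k]]),3))
print(np.round((proj([[*w(x,a,b),.098] for a,b in((-.03,-.013),(-.03,.013),(.03,.013),(.03,-.013))],c)-[237,126])*4.5))
E
```

```text
[ 0.5846 -0.3246  0.1069] rms px 0.27 0.43
[ 0.5825 -0.3244  0.1068] rms px 0.33 0.54
[ 0.5825 -0.3244  0.1068] rms px 0.33 0.54
[ 5.842e-01 -3.246e-01  5.000e-04 -1.000e-02  2.200e-03] [ 0.19  0.24 -0.03 -0.14  0.22 -0.16 -0.39  0.06]
in pad [0.038 0.037]
[[256. 298.]
 [345. 288.]
 [366. 480.]
 [281. 489.]]
```

```bash
python3 - <<'E'
from h import *
s=np.array([.583,-.3245,.107]); bot.set_gripper(.75,110)
bot.move_pose([s[0],s[1],.16],down(np.pi/2+s[2]))
h=bot.move_linear([s[0],s[1],.043],.08,until_force=10); print(h,np.round(bot.read_position(),3))
bot.set_gripper(0,110); print(round(bot.read_gripper_width(),3),np.round(bot.read_ft_force(),1))
bot.move_linear([s[0],s[1],.10],.08); bot.move_linear([s[0],s[1],.26],.2)
print(round(bot.read_gripper_width(),3),np.round(bot.read_ft_force(),1))
p=w(C,-.037,.02); bot.move_pose([*p,.26],down(np.pi/2+C[2]))
print(round(bot.read_gripper_width(),3)); save('sc1',bot.camera('side')[100:300,200:420].repeat(3,0).repeat(3,1))
print(bot.read_clock())
E
```

```text
False [ 0.583 -0.325  0.044]
0.292 [-0.3 -0.4  2.4]
0.291 [-0.8  0.2 -2.2]
0.295
51.4833
```

View pics/sc1.png

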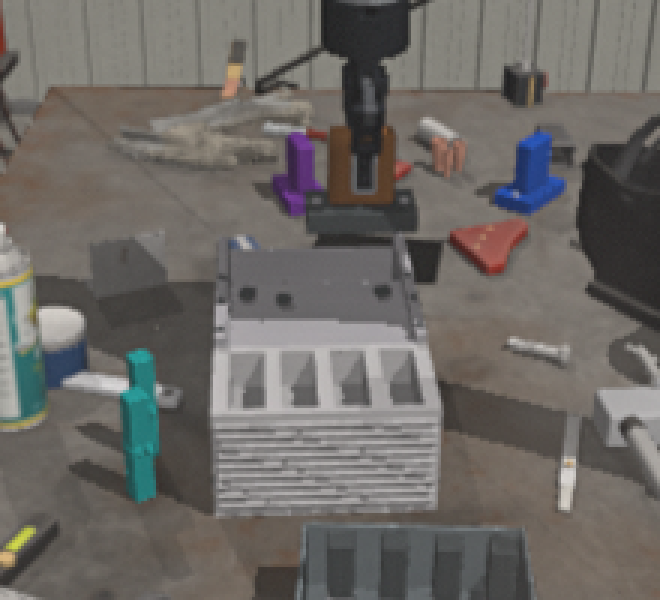

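The scraper is held level, the three chips haven't moved, and the bars still stand in the bin. Now the first wiping pass.

```bash
cat >> h.py <<'E'
def wipe(x,y0=.02,y1=-.074):
    p=w(C,x,y0); e=w(C,x,y1); o=down(np.pi/2+C[2])
    bot.move_pose([*p,.22],o); bot.move_linear([*p,.152],.1)
    h=bot.move_linear([*p,.139],.015,until_force=4); z=bot.read_position()[2]; print('contact',h,round(z,4),np.round(bot.read_ft_force(),1))
    z+=.0007; bot.move_linear([*p,z],.02); bot.wait(.3)
    h=bot.move_linear([*e,z],.06,until_force=25); print('wipe',h,np.round(bot.read_ft_force(),1),round(bot.read_gripper_width(),3)); bot.wait(.3)
    e=bot.read_position(); bot.move_linear([e[0],e[1],.24],.15)
E
python3 - <<'E'
from h import *
wipe(-.037)
save('sc2',bot.camera('side')[100:300,200:420].repeat(3,0).repeat(3,1)); print(bot.read_clock(),bot.read_gripper_width())
wipe(.037); print(bot.read_clock(),bot.read_gripper_width())
p=w(C,0,.13); bot.move_pose([*p,.33],down(np.pi/2+C[2]))
im,c=snap(); save('sc3',im[100:400,0:420].repeat(1,0)); save('sc4',bot.camera('side')[100:300,200:420].repeat(3,0).repeat(3,1))
for d in bot.search_frame('wrist','chip_1'): print(round(d['confidence'],2),np.round(d['bbox']))
E
python3 - <<'E'
import cv2,numpy as np
a=cv2.imread('pics/sc3.png');b=cv2.resize(cv2.imread('pics/sc4.png')[:420],(380,240));
o=np.zeros((300,800,3),np.uint8);o[:,:420]=a;o[:240,420:]=b;cv2.imwrite('pics/sc5.png',o)
E
```

```text
contact True 0.1455 [ 0.3 -0.7  4.4]
wipe False [ 0.6  0.1 -2.1] 0.29
56.5333 0.2905972778192189
contact True 0.1455 [0.4 0.6 4.4]
wipe False [-0.5 -0.7 -1.9] 0.291
61.8167 0.2925637097886325
0.48 [461. 121.  64.  24.]
0.42 [114. 104.   5.  12.]
```

View pics/sc5.png

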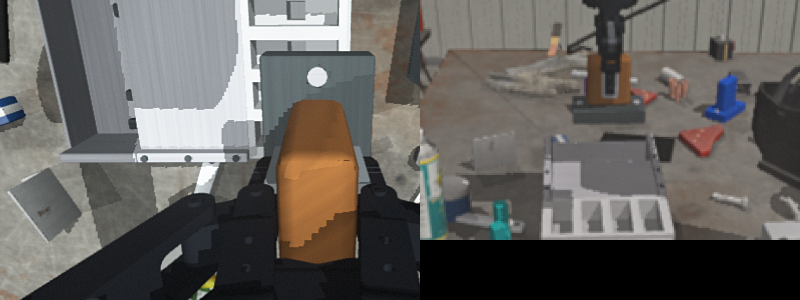

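The deck looks clear. Dark spots at (118,15), (130,48) and (130,95) sit by the open edge, so I need a view straight over the pan.

```bash
python3 - <<'E'
from h import *
p=w(C,.12,-.11); bot.move_pose([*p,.33],down(np.pi/2+C[2]))
im,c=snap()
for d in bot.search_frame('wrist','chip_1'):
    b=d['bbox']; u=[b[0]+b[2]/2,b[1]+b[3]/2]; k,s=np.cos(C[2]),np.sin(C[2])
    print(round(d['confidence'],2),np.round(b),np.round((unproj([u],c,.063)[0,:2]-C[:2])@np.array([[k,-s],[s,k]]),3))
edge=proj([[*w(C,a,-.08),.11] for a in(-.088,.088)],c); print('edge',edge.round())
save('pan',im[0:260,160:480].repeat(2,0).repeat(2,1)); print(bot.read_clock(),bot.read_gripper_width())
E
```

```text
0.49 [311. 124.  13.  15.] [ 0.076 -0.108]
0.41 [315.  88.  10.  16.] [ 0.035 -0.106]
0.38 [316.   0.  12.   3.] [-0.063 -0.104]
edge [[349. -45.]
 [344. 146.]]
64.0083 0.29148021647530087
```

View pics/pan.png

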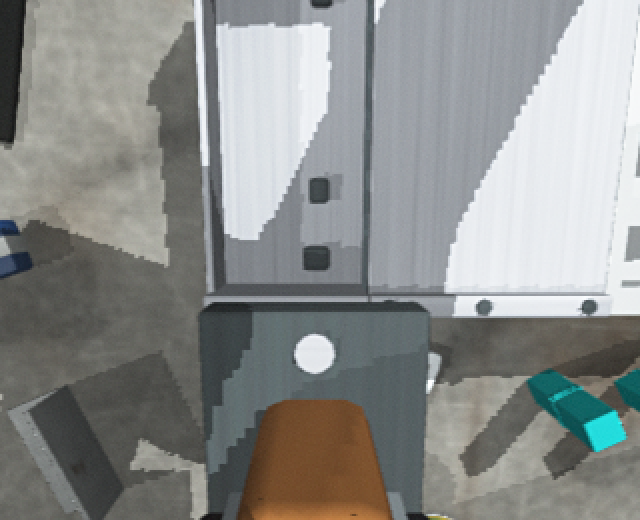

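All three chips lie in the pan, around crop pixels (320,190), (316,258) and (320,2). I'll put the scraper back now.

```bash
python3 - <<'E'
from h import *
p=[.5401,-.3567]; o=down(np.pi/2-.116)
bot.move_linear([*w(C,.06,-.2),.3],.25); bot.move_pose([*p,.25],o); bot.move_linear([*p,.06],.15)
h=bot.move_linear([*p,.039],.02,until_force=4); print(h,np.round(bot.read_position(),4),bot.read_gripper_width())
bot.set_gripper(.8); bot.wait(.2); bot.move_linear([*p,.2],.12); bot.move_pose([.46,-.33,.36],down(np.pi/2)); bot.wait(.3)
im,c=snap(); a=im[60:340,160:560]
bot.move_pose([.46,.2,.36],down(np.pi/2)); im,c=snap(); save('fin',np.hstack([a,im[60:340,60:460]]))
print(bot.read_clock(),np.round(bot.read_ft_force(),1))
E
```

```text
True [ 0.5399 -0.3566  0.0435] 0.28991153113082196
72.8833 [ 0.6 -0.5 -0.4]
```

View pics/fin.png

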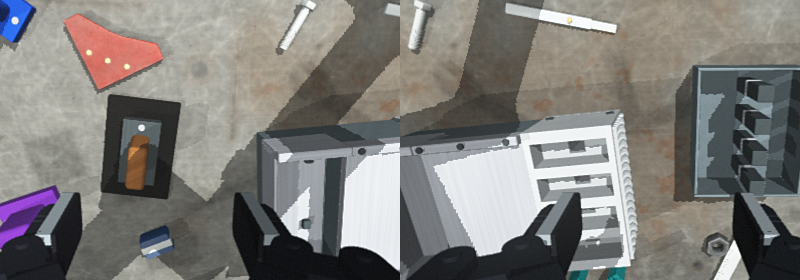

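The scraper stands in the middle of its pad (140,150) and the bars stand in the bin (right half, about (755,85)–(755,180)). The wells and the visible deck are empty.

```bash
python3 -c "
from h import *
bot.close_job()"
```

```text
the job is handed in; nothing more can be done
```

The cooling station is cleared, and I handed the job in at about 73 s of the 210 s allowed. The close call gives no verdict, so what follows is from my own checks.

- **Bars:** All four bars were present. I lifted them straight up out of their wells, and they stand in the bin.
- **Scraper before use:** Partway through it was knocked to the corner of its pad. I measured its position again before gripping it. The blue, purple and turquoise look-alikes were not touched.
- **Chips:** I found three chips on the deck. Two wiping passes with the scraper pushed all three into the pan. A view from above the pan shows them about 25 mm inside its deck-side edge. The fingers stayed well above chip height on the deck.
- **Scraper after use:** It is back near the middle of its pad, upright and released.
- **Last pictures:** They show four bars in the bin, empty wells, a clear deck wherever it shows, the scraper on the pad and the robot clear of everything. The last pictures show only part of the pan, so the full view of it is the one taken just before I put the scraper back.
- **Disagreements:** The network gave only moderate confidence on the chips (0.4–0.5), though the picture showed all three clearly. In one picture it reported just one of the four bars in the bin; the other three I confirmed by eye.

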